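# Seat a well plate under the hold-down springs of a plate shaker

## Robot

A 6-joint arm with a two-finger parallel gripper is mounted at the origin on the work surface. World frame = base frame: x ahead of the robot, y to its left, z up, the work surface at z = 0. Lengths are in m, angles in rad, forces in N, time in s.
With the tool pointing down it reaches from about 0.3 to 0.875 m from the base axis. Payload 4.2 kg.
Tool frame: the origin (TCP) lies on the centre line of the jaws, within the pads' length; the fingertips stand 22 mm ahead of it and the grasp point (between the pads) lies 3 mm ahead of it; z points along the fingers, y is the direction in which the jaws open and shut (so a half turn about z gives the same grasp; the last joint's range is limited). The gripper opens to 85 mm and grips with 20 to 120 N. Pads are 22 mm wide; open, the fingers measure 114 mm over their backs; the gripper's body (76 mm by 85 mm) begins 54 mm behind the grasp point. The pads swing forward as they close: fully open they stand 13 mm farther back than shut.
Start: joints at [1.257, 0.32, 1.565, -0, 1.257, -0.02], TCP at [0.167, 0.55, 0.253] pointing down, gripper open.
Joint ranges: [-3.11, 3.11], [-0.84, 2.01], [0.21, 2.61], [-1.34, 4.49], [0.05, 2.63], [-2.56, 2.56]. Speed limits (rad/s): [2.57, 2.57, 3.14, 3.14, 3.14, 3.14].

## Interface

Orientations are given as [roll, pitch, yaw] about the fixed x, y, z axes, in that order (R = Rz(yaw) Ry(pitch) Rx(roll)).
In Python, from cell import * gives the robot as it stands.
- The arm moves only by the tool play_rows, never from a script. Its argument "increments" is a list of rows, each an object of numbers: "tx", "ty", "tz": the shift along the world's x, y, z in cm; "wx", "wy", "wz": the turn, a rotation vector about the world's x, y, z in degrees; "fingers": the opening, from 0 (shut) to 1 (fully open). A call has 1 to 20 rows; each row shifts and turns the commanded pose from where the row before left it; what a row does not reach is not made up. A row lasts 1/12 s, in which the tool goes at most 41.7 mm and 7.16 degrees, less where a joint would pass 70% of its speed; a pose out of reach is approached as far as the arm can. A call with a gripper value outside its range is refused whole. The fingers move at their own pace and stop on an object; "squeeze" is the grip in N (left out, the last holds). Time passes only in rows, so rows that do not move let the fingers close. It gives the time, the measured TCP pose, the force and the opening at its end, in the units of the state.
- observe(): the state, without advancing time (a new reading comes with each control period).
- read_camera(name): name is "scene" or "top" or "wrist"; returns (picture, depth): 400x640x3 uint8, blue, green, red; 400x640 float32, m along the optical axis (not along the pixel's ray), 0 where there is no reading.
- camera_params(name): a dict with "fx", "fy", "cx", "cy" (pixels), "R" (3x3) and "t" (3): a world point X has camera coordinates R X + t; the wrist camera has in their place "hand_eye" (4x4, takes a point from camera to tool coordinates, whose origin is the TCP and whose axes are the flange's). Camera axes: x right, y down, z forward; pixel columns grow to the right and rows downward; lengths in m; the calibration is good to about 2 mm. A picture is of the moment at which its call begins: read the wrist's pose just before it. camera_params takes no time and is no camera call.
- close_job(): hands the job in, once; it reports no verdict.
The state is a dict: "time": time; "joints": joint angles; "qvel": joint speeds; "joint_efforts": joint torques, N m; "position": TCP position; "tcp_rot": TCP orientation; "contact_force": force on the tool from outside, world axes, zero at the start; "wrist_torque": the same for the moment, N m; "gripper_width": finger opening in m.
Only numpy, scipy, OpenCV 4.12 (cv2) and the standard library are available. Lean on these libraries where they do the work, as an engineer would, in place of code of your own. Each camera call takes 0.05 s, during which the arm holds its last target.

## Task

Seat the blue-lidded well plate in the shaker: press it down firmly on its sprung bed with the fingertips on its lid and, keeping it pressed, slide it along its bay under the retaining bar and the leaf springs until it is fully home against the end stop, then let go. Only press and slide it, do not lift or tip it, and leave the white-lidded plate and the other things on the bench where they are.

Things in the scene. Friction and masses are not known exactly. Their poses are not given: they have to be found in the camera images.
- shaker: White two-place warming plate shaker, 270 x 235 mm, fixed. Origin: centre of its underside on the bench; x runs along both bays from the open end (control panel, robot side) to the end stop, y left, z up. Bays: centre lines y = +49.5 (left) and -49.5 mm (right), 89 mm wide between rails with tops at z 108. Bay floors are dark sprung beds, x -102 to 111, top z 100 when free, slippery like the rails.
- bar (a point): Middle of the rigid dark retaining bar's underside, at shaker x 79, y 0, z 114.5 mm. The bar crosses both bays, 12 mm wide along x (73 to 85), 9 mm high (top at z 124). A plate standing free on its bed is 2 mm too high to go under it; pressed down it passes.
- springs (a point): Point midway between the tips of the polished leaf springs, shaker x 111, y 0, z 110.5 mm. Two leaves 14 mm wide over each bay slope down from the bar (x 85) to there, 22 mm either side of the bay's centre line; a plate slid under them lifts them and they drag on its lid, about 1 to 3 N each, friction 0.2.
- stop (a point): Middle of the top front edge of the aluminium end stop across both bays: its face is at shaker x 115 mm, its top at z 114 mm.
- plate_blue: 24-well plate with blue lid, the one to seat. Rigid, lid fixed; 127.8 long (x) x 85.5 wide (y) x 16.5 mm high, about 90 g. Origin: centre of underside; axes as the shaker's; flat lid top at z 16.5 mm. Starts loose in either bay, short of the bar. Fully home, its origin is at shaker x 51 mm, front edge on the stop, front 42 mm under bar and springs. Fingers grip the lid better than the bed does the plate.
- plate_white: An identical plate with a white lid, in the other bay, also short of the bar. It stays there. Same origin and axes as the blue one.
- bed_left (a joint): Sprung bed of the left bay (shaker y = +49.5 mm): how far it is pressed down, m, 0 free to 0.004 at its hard stop. It pushes up on a plate with about 7 N at the start of its travel and 11 N at the stop.
- bed_right (a joint): Sprung bed of the right bay (shaker y = -49.5 mm), as bed_left.
- home_left (a point): Where the centre of a plate's underside comes when it is fully home in the left bay, at the level of the free bed (the seated plate stays about 2 mm lower).
- home_right (a point): The same for the right bay.
- dropper_a: Dropper bottle, amber glass with red rubber bulb, 38 mm across, 101 mm high, beside the shaker. Leave alone. Origin: centre of its underside.
- dropper_b: A second, identical dropper bottle, farther off to the right. Leave alone.
- flask: Stoppered conical glass flask, 70 mm across at the foot, 98 mm high, beside the shaker. Leave alone. Origin: centre of its underside.
- marker: Black marker pen, 118 mm long, 13 mm high, lying on the bench between the robot and the shaker. Leave alone. Origin: underside, middle.
- wash_bottle: White plastic wash bottle with bent spout, 66 mm across, 177 mm high, to the left. Leave alone. Origin: centre of its underside.
- jar: Clear jar with white screw cap, 72 mm across, 115 mm high, to the right. Leave alone. Origin: centre of its underside.
There are look-alikes about, which are no part of the job. Of the things that look like the plate_blue, the smallest one is meant.

How it is judged:
On the way, in this order (a step that is already met when the one before it is completed fails the run):
1. the blue plate is pressed down on its sprung bed while its front edge is still short of the retaining bar (((value of joint bed_left above 0.0018 m and y of plate_blue in the frame of shaker above 0 m) or (value of joint bed_right above 0.0018 m and y of plate_blue in the frame of shaker below 0 m)) and x of plate_blue in the frame of shaker below 0.012 m and contact force between the fingers and plate_blue above 3 N), for 0.1 s.
2. still pressed by the fingers, its front edge has passed under the bar and reached the leaf springs (((value of joint bed_left above 0.0012 m and y of plate_blue in the frame of shaker above 0 m) or (value of joint bed_right above 0.0012 m and y of plate_blue in the frame of shaker below 0 m)) and x of plate_blue in the frame of shaker above 0.026 m and contact force between the fingers and plate_blue above 3 N), for 0.1 s.
At the end, for the whole second after the job is handed in: The blue plate's front edge is within 3.5 mm of the end stop of its bay, the plate lies flat (within 0.05 rad), held down below its free height by the bar and leaf springs, and at rest; the white plate is within 5 mm of where it stood (x of plate_blue in the frame of shaker between 0.0475 and 0.054 m and z of plate_blue in the frame of shaker between 0.094 and 0.0995 m and angle between plate_blue's own z axis and vertical below 0.05 rad and angle between the x axis of plate_blue and the x axis of shaker, either way round below 0.05 rad and linear speed of plate_blue below 0.01 m/s and distance of plate_white from where it was at the start of the episode below 0.005 m); the robot touches nothing.
It fails at once if the blue plate is lifted off its bed or tipped (z of plate_blue in the frame of shaker above 0.107 m or angle between plate_blue's own z axis and vertical above 0.12 rad).
It fails at once if the white-lidded plate is shifted or lifted by more than 6 mm (distance of plate_white from where it was at the start of the episode above 0.006 m).
It fails at once if another thing on the bench is shifted by more than 15 mm (distance of any of dropper_a, dropper_b, flask, marker, wash_bottle, jar from where it was at the start of the episode above 0.015 m).
It also fails if it takes over 40 s, if anything falls off the work surface, if the arm or the gripper's body presses on something with over 40 N, if the wrist force passes 120 N, or if a joint passes its speed limit or range.

## Working session

There is one attempt and no reset: what is moved stays moved. The work goes in short steps, Python scripts to look and compute and a tool call to move; the robot and the scene stay as the last step left them, time stands still between calls to the robot, and variables do not carry over. Pictures are saved under pics/ and viewed, and the job is handed in when it is done.

Besides the shell and the picture viewer there is one more tool, called after "Request:" as name(argument=value, ...), one argument or row to a line, values as JSON. play_rows: Moves the arm, as the interface text tells. Its arguments: {"type":"object","properties":{"increments":{"type":"array","items":{"type":"object","properties":{"tx":{"type":"number"},"ty":{"type":"number"},"tz":{"type":"number"},"wx":{"type":"number"},"wy":{"type":"number"},"wz":{"type":"number"},"fingers":{"type":"number"}}}},"squeeze":{"type":"number"}},"required":["increments"]}

```bash
mkdir -p pics; python3 - <<'E'
from cell import *
import cv2,numpy as np
s=observe();print(s)
for n in("scene","top"):
    p,d=read_camera(n);np.savez(n+".npz",p=p,d=d);cv2.imwrite(f"pics/{n}0.png",p)
    print(n,camera_params(n))
print(camera_params("wrist"))
E
```

```text
{'time': 0.0, 'joints': array([ 1.25699235e+00,  3.20293293e-01,  1.56571831e+00, -4.03089062e-05,
        1.25742553e+00, -2.00339932e-02]), 'qvel': array([-0.00052752, -0.00046831, -0.00081401, -0.00160544, -0.001651  ,
       -0.00106519]), 'joint_efforts': array([ 1.47794224e-03, -4.15530074e+01, -2.34157938e+01,  2.38630382e-04,
        8.38259817e-03, -1.04824070e-05]), 'position': array([0.16638397, 0.54991565, 0.25246619]), 'tcp_rot': array([-3.13974778e+00,  1.36537826e-06,  2.84783513e+00]), 'contact_force': array([-0.01649885,  0.36894553,  0.14304055]), 'wrist_torque': array([0.04068511, 0.01368352, 0.0069209 ]), 'gripper_width': 0.08533309178874295}
scene {'fx': 443.9392189165246, 'fy': 443.9392189165246, 'cx': 321.79992454530486, 'cy': 199.14639273427667, 'R': array([[ 0.5618195 ,  0.82721904, -0.00821641],
       [ 0.51128028, -0.35501828, -0.78265861],
       [-0.65034708,  0.43551198, -0.62239697]]), 't': array([-0.32552132, -0.24671887,  1.95209109])}
top {'fx': 402.85678099244706, 'fy': 402.85678099244706, 'cx': 318.77168413625117, 'cy': 197.37729313716366, 'R': array([[-0.02176334, -0.99936025, -0.0283803 ],
       [-0.98201641,  0.02669328, -0.18689899],
       [ 0.18753698,  0.02380238, -0.98196911]]), 't': array([0.02634939, 0.5893825 , 1.21636569])}
{'fx': 290.1275365030005, 'fy': 290.1275365030005, 'cx': 322.89444742807063, 'cy': 199.58168285424725, 'hand_eye': array([[-4.22554276e-04, -9.63864801e-01, -2.66391567e-01,
         6.74611716e-02],
       [ 9.99999705e-01, -2.36488665e-04, -7.30545090e-04,
        -8.14017651e-05],
       [ 6.41148112e-04, -2.66391797e-01,  9.63864617e-01,
        -1.21496147e-01],
       [ 0.00000000e+00,  0.00000000e+00,  0.00000000e+00,
         1.00000000e+00]])}
```

View pics/scene0.png

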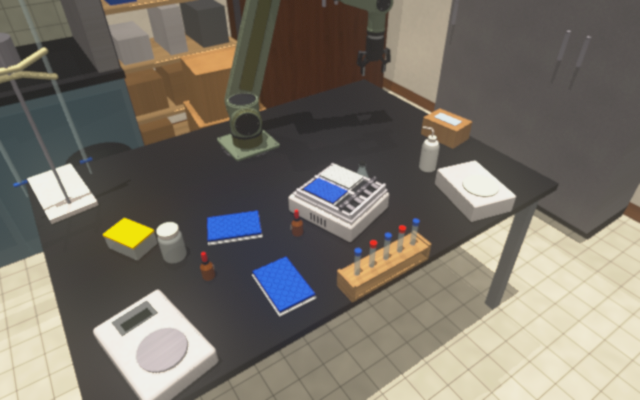

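View pics/top0.png

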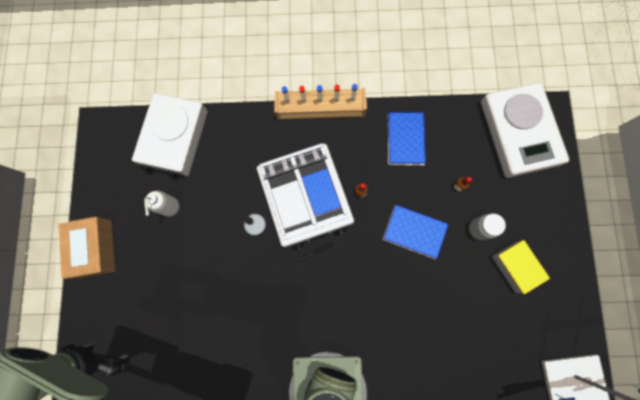

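The top view shows the shaker at about (305,195). The blue plate is in its right bay at about (321,192), the white one in the left bay. The blue racks at (407,138) and (415,231) are the look-alikes. Next I measure the plates.

```bash
cat > h.py <<'E'
import numpy as np,cv2
from cell import *
def ray(n,uv,z,C=None):
    c=camera_params(n);R,t=np.array(c["R"]),np.array(c["t"])
    uv=np.atleast_2d(uv).astype(float)
    d=np.c_[(uv[:,0]-c["cx"])/c["fx"],(uv[:,1]-c["cy"])/c["fy"],np.ones(len(uv))]@R
    o=-R.T@t
    return o+d*((z-o[2])/d[:,2])[:,None]
def cloud(n,d):
    c=camera_params(n);R,t=np.array(c["R"]),np.array(c["t"])
    v,u=np.mgrid[:400,:640]
    X=np.stack([(u-c["cx"])/c["fx"]*d,(v-c["cy"])/c["fy"]*d,d],-1)
    return (X-t)@R
E
python3 - <<'E'
from h import *
for n,(x0,y0,x1,y1) in dict(top=(250,140,360,250),scene=(280,160,400,240)).items():
    f=np.load(n+".npz");p,d=f["p"],f["d"]
    cr=p[y0:y1,x0:x1];cv2.imwrite(f"pics/{n}_crop.png",cv2.resize(cr,None,fx=5,fy=5,interpolation=cv2.INTER_CUBIC)[:600,:800])
    hsv=cv2.cvtColor(p,cv2.COLOR_BGR2HSV)
    m=cv2.inRange(hsv,(105,120,80),(130,255,255));k=np.zeros_like(m);k[y0:y1,x0:x1]=m[y0:y1,x0:x1]
    cs,_=cv2.findContours(k,cv2.RETR_EXTERNAL,cv2.CHAIN_APPROX_NONE)
    c=max(cs,key=cv2.contourArea)
    X=cloud(n,d);mm=np.zeros_like(m);cv2.drawContours(mm,[c],-1,255,-1)
    mm=cv2.erode(mm,np.ones((3,3)))
    print(n,"blue z",np.median(X[mm>0],0), "area",cv2.contourArea(c))
    w=ray(n,c[:,0],.1165)[:,:2]
    r=cv2.minAreaRect((w*1000).astype(np.float32));print("rect",r, "pix",cv2.boundingRect(c))
E
```

```text
top blue z [0.59568837 0.00381821 0.1169368 ] area 1033.5
rect ((597.535400390625, 4.3494110107421875), (127.47164154052734, 79.91973876953125), 17.13730239868164) pix (303, 169, 37, 46)
scene blue z [ 5.98272022e-01 -3.18889854e-04  1.15335530e-01] area 498.5
rect ((598.8373413085938, -0.014362335205078125), (124.85657501220703, 80.1911392211914), 17.887798309326172) pix (304, 179, 43, 24)
```

View pics/top_crop.png

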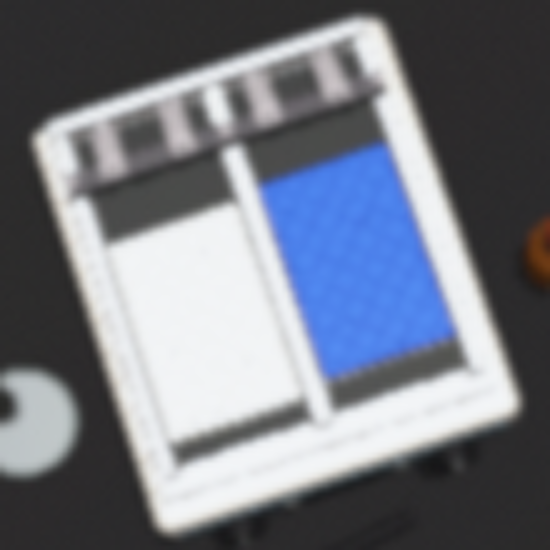

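View pics/scene_crop.png

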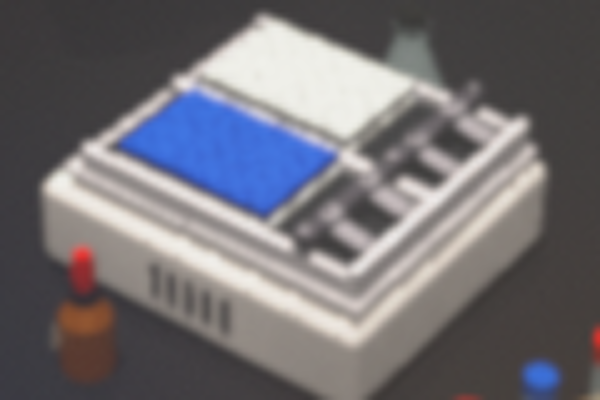

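The blue lid fits a 127 mm long rectangle at z ≈ 0.117, centred near (0.598, 0.002) with yaw about 17.5°. That is consistent with the plate sizes given, and it is in the right bay. I'll hover over it with the fingers shut for a closer wrist view.

Request:
play_rows(
  increments=[
    {"tx": 2.4, "ty": -3.03, "tz": 0.2, "wz": -3.1, "fingers": 0},
    {"tx": 2.4, "ty": -3.03, "tz": 0.2, "wz": -3.1, "fingers": 0},
    {"tx": 2.4, "ty": -3.03, "tz": 0.2, "wz": -3.1, "fingers": 0},
    {"tx": 2.4, "ty": -3.03, "tz": 0.2, "wz": -3.1, "fingers": 0},
    {"tx": 2.4, "ty": -3.03, "tz": 0.2, "wz": -3.1, "fingers": 0},
    {"tx": 2.4, "ty": -3.03, "tz": 0.2, "wz": -3.1, "fingers": 0},
    {"tx": 2.4, "ty": -3.03, "tz": 0.2, "wz": -3.1, "fingers": 0},
    {"tx": 2.4, "ty": -3.03, "tz": 0.2, "wz": -3.1, "fingers": 0},
    {"tx": 2.4, "ty": -3.03, "tz": 0.2, "wz": -3.1, "fingers": 0},
    {"tx": 2.4, "ty": -3.03, "tz": 0.2, "wz": -3.1, "fingers": 0},
    {"tx": 2.4, "ty": -3.03, "tz": 0.2, "wz": -3.1, "fingers": 0},
    {"tx": 2.4, "ty": -3.03, "tz": 0.2, "wz": -3.1, "fingers": 0},
    {"tx": 2.4, "ty": -3.03, "tz": 0.2, "wz": -3.1, "fingers": 0},
    {"tx": 2.4, "ty": -3.03, "tz": 0.2, "wz": -3.1, "fingers": 0},
    {"tx": 2.4, "ty": -3.03, "tz": 0.2, "wz": -3.1, "fingers": 0},
    {"tx": 2.4, "ty": -3.03, "tz": 0.2, "wz": -3.1, "fingers": 0},
    {"tx": 2.4, "ty": -3.03, "tz": 0.2, "wz": -3.1, "fingers": 0},
    {"tx": 2.0, "ty": -3.03, "tz": 0.2, "wz": -3.1, "fingers": 0},
    {"fingers": 0},
    {"fingers": 0},
  ],
)

```text
validation failed for argument at $.in...
```

```bash
cat >> h.py <<'E'
from scipy.spatial.transform import Rotation as Ro
def wrist(name):
    s=observe();p,d=read_camera("wrist");c=camera_params("wrist")
    T=np.eye(4);T[:3,:3]=Ro.from_euler("xyz",s["tcp_rot"]).as_matrix();T[:3,3]=s["position"]
    T=T@np.array(c["hand_eye"]);np.savez(name+".npz",p=p,d=d,T=T);cv2.imwrite(f"pics/{name}.png",p);return s,p,d,T
def wray(T,uv,z):
    c=camera_params("wrist");uv=np.atleast_2d(uv).astype(float)
    d=np.c_[(uv[:,0]-c["cx"])/c["fx"],(uv[:,1]-c["cy"])/c["fy"],np.ones(len(uv))]@T[:3,:3].T
    o=T[:3,3];return o+d*((z-o[2])/d[:,2])[:,None]
def wcloud(T,d):
    c=camera_params("wrist");v,u=np.mgrid[:400,:640]
    X=np.stack([(u-c["cx"])/c["fx"]*d,(v-c["cy"])/c["fy"]*d,d],-1);return X@T[:3,:3].T+T[:3,3]
E
python3 - <<'E'
from h import *
s,p,d,T=wrist("w1");print(s["time"],s["position"],s["tcp_rot"],s["contact_force"],s["gripper_width"],s["joints"])
hsv=cv2.cvtColor(p,cv2.COLOR_BGR2HSV)
m=cv2.inRange(hsv,(105,120,80),(130,255,255))
cs,_=cv2.findContours(m,cv2.RETR_EXTERNAL,cv2.CHAIN_APPROX_NONE)
c=max(cs,key=cv2.contourArea)
print(cv2.boundingRect(c));X=wcloud(T,d);mm=cv2.erode(m,np.ones((5,5)))
print(np.median(X[mm>0],0));print(cv2.minAreaRect((wray(T,c[:,0],.1165)[:,:2]*1000).astype(np.float32)))
E
```

```text
0.1 [0.16637111 0.54999474 0.25257692] [-3.14002568e+00 -2.98515415e-05  2.84782615e+00] [ 0.0205821  -0.45725898  0.15324003] 0.0852140841253585 [ 1.25703712e+00  3.20208163e-01  1.56555899e+00 -1.55617236e-06
  1.25739275e+00 -1.99922480e-02]Traceback (most recent call last):
  File "<stdin>", line 6, in <module>
ValueError: max() iterable argument is empty
```

View pics/w1.png

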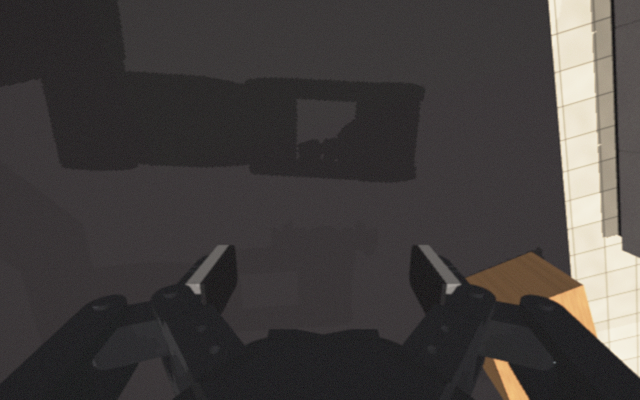

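The call was refused and the arm has not moved. I'll test a single row with every key filled in.

Request:
play_rows(
  increments=[
    {"tx": 2.0, "ty": -3.0, "tz": 0.2, "wx": 0, "wy": 0, "wz": -3.0, "fingers": 0.0},
  ],
)

```text
time: 0.23
position: [0.1847, 0.5236, 0.2541]
tcp_rot: [3.14, -0.002, 2.798]
contact_force: [1.9, 1.0, 0.6]
gripper_width: 0.0755
```

Request:
play_rows(
  increments=[
    {"tx": 2.4, "ty": -3.0, "tz": 0.2, "wx": 0, "wy": 0, "wz": -3.1, "fingers": 0},
    {"tx": 2.4, "ty": -3.0, "tz": 0.2, "wx": 0, "wy": 0, "wz": -3.1, "fingers": 0},
    {"tx": 2.4, "ty": -3.0, "tz": 0.2, "wx": 0, "wy": 0, "wz": -3.1, "fingers": 0},
    {"tx": 2.4, "ty": -3.0, "tz": 0.2, "wx": 0, "wy": 0, "wz": -3.1, "fingers": 0},
    {"tx": 2.4, "ty": -3.0, "tz": 0.2, "wx": 0, "wy": 0, "wz": -3.1, "fingers": 0},
    {"tx": 2.4, "ty": -3.0, "tz": 0.2, "wx": 0, "wy": 0, "wz": -3.1, "fingers": 0},
    {"tx": 2.4, "ty": -3.0, "tz": 0.2, "wx": 0, "wy": 0, "wz": -3.1, "fingers": 0},
    {"tx": 2.4, "ty": -3.0, "tz": 0.2, "wx": 0, "wy": 0, "wz": -3.1, "fingers": 0},
    {"tx": 2.4, "ty": -3.0, "tz": 0.2, "wx": 0, "wy": 0, "wz": -3.1, "fingers": 0},
    {"tx": 2.4, "ty": -3.0, "tz": 0.2, "wx": 0, "wy": 0, "wz": -3.1, "fingers": 0},
    {"tx": 2.4, "ty": -3.0, "tz": 0.2, "wx": 0, "wy": 0, "wz": -3.1, "fingers": 0},
    {"tx": 2.4, "ty": -3.0, "tz": 0.2, "wx": 0, "wy": 0, "wz": -3.1, "fingers": 0},
    {"tx": 2.4, "ty": -3.0, "tz": 0.2, "wx": 0, "wy": 0, "wz": -3.1, "fingers": 0},
    {"tx": 2.4, "ty": -3.0, "tz": 0.2, "wx": 0, "wy": 0, "wz": -3.1, "fingers": 0},
    {"tx": 2.4, "ty": -3.0, "tz": 0.2, "wx": 0, "wy": 0, "wz": -3.1, "fingers": 0},
    {"tx": 2.4, "ty": -3.0, "tz": 0.2, "wx": 0, "wy": 0, "wz": -3.1, "fingers": 0},
    {"tx": 2.4, "ty": -3.0, "tz": 0.2, "wx": 0, "wy": 0, "wz": -3.1, "fingers": 0},
    {"tx": 0, "ty": 0, "tz": 0, "wx": 0, "wy": 0, "wz": 0, "fingers": 0},
    {"tx": 0, "ty": 0, "tz": 0, "wx": 0, "wy": 0, "wz": 0, "fingers": 0},
  ],
)

```text
time: 1.82
position: [0.5951, 0.0089, 0.2884]
tcp_rot: [-3.14, -0.001, 1.873]
contact_force: [-0.1, 0.4, 0.1]
gripper_width: 0.0003
```

```bash
python3 - <<'E'
from h import *
s,p,d,T=wrist("w2");print(s["time"],s["position"],s["tcp_rot"],s["contact_force"],s["gripper_width"],s["joints"])
hsv=cv2.cvtColor(p,cv2.COLOR_BGR2HSV)
m=cv2.inRange(hsv,(105,120,80),(130,255,255))
cs,_=cv2.findContours(m,cv2.RETR_EXTERNAL,cv2.CHAIN_APPROX_NONE)
c=max(cs,key=cv2.contourArea)
print(cv2.boundingRect(c));X=wcloud(T,d);mm=cv2.erode(m,np.ones((5,5)))
print(np.median(X[mm>0],0));print(cv2.minAreaRect((wray(T,c[:,0],.1165)[:,:2]*1000).astype(np.float32)))
E
```

```text
1.8167 [0.59512849 0.00885341 0.28836714] [-3.14031860e+00 -6.81824310e-04  1.87296478e+00] [-0.10586318  0.40513334  0.05429989] 0.00025866359488455407 [-4.57933920e-03  3.33671481e-01  1.45512968e+00  2.71631091e-04
  1.35421196e+00 -3.06806789e-01]
(260, 152, 124, 77)
[0.59240228 0.00289592 0.11723654]
((595.4288330078125, 3.8229751586914062), (126.3106689453125, 81.37146759033203), 17.34187126159668)
```

View pics/w2.png

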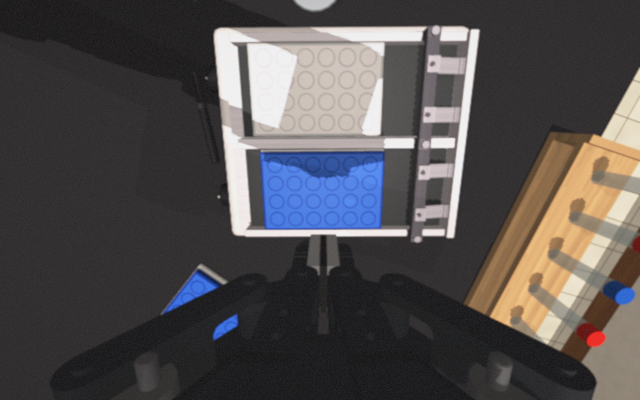

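The wrist view shows the blue plate at columns 260–384, rows 152–229. The bar lies at columns ~415–430 and the leaves behind it. Next I measure the travel against the bar and the stop.

```bash
python3 - <<'E'
from h import *
f=np.load("w2.npz");p,d,T=f["p"],f["d"],f["T"]
cv2.imwrite("pics/w2c.png",cv2.resize(p[20:245,370:490],None,fx=2.6,fy=2.6,interpolation=cv2.INTER_CUBIC))
g=cv2.cvtColor(p,cv2.COLOR_BGR2GRAY)
for r in(160,195): print(r,g[r,376:480].tolist())
a=np.radians(17.35);ex=np.array([np.cos(a),np.sin(a)]);ey=np.array([-ex[1],ex[0]])
X=wcloud(T,d)
for r in(160,195):
    print(r,[(c,round(float(X[r,c,:2]@ex)*1000),round(float(X[r,c,2])*1000)) for c in range(376,480,3)])
for nm,uv,z in [("blueR",(260.5,195),.1165),("blueF",(384,195),.1165),("stopline",(455,195),.114)]:
    w=wray(T,uv,z)[0];print(nm,w[:2]@ex*1000,w[:2]@ey*1000)
E
```

```text
160 [67, 76, 81, 83, 85, 86, 81, 67, 72, 77, 86, 88, 85, 84, 84, 84, 83, 84, 85, 84, 81, 81, 81, 82, 83, 84, 85, 81, 80, 79, 79, 81, 80, 76, 64, 57, 50, 44, 46, 45, 54, 80, 100, 109, 111, 114, 110, 108, 109, 108, 108, 109, 106, 84, 57, 48, 51, 48, 55, 61, 62, 55, 51, 52, 57, 57, 62, 64, 66, 81, 96, 103, 102, 107, 103, 102, 100, 100, 120, 184, 232, 240, 241, 240, 240, 241, 229, 168, 88, 44, 49, 51, 49, 52, 51, 49, 49, 48, 49, 46, 48, 52, 46, 44]
195 [126, 122, 124, 122, 110, 92, 79, 73, 73, 76, 76, 77, 75, 76, 75, 76, 75, 74, 74, 76, 73, 73, 74, 74, 73, 72, 71, 73, 74, 73, 69, 68, 55, 44, 44, 43, 48, 52, 79, 100, 108, 108, 108, 112, 110, 108, 107, 104, 106, 96, 77, 77, 74, 71, 73, 71, 73, 72, 70, 72, 68, 72, 70, 71, 73, 86, 99, 104, 103, 105, 103, 101, 103, 97, 121, 190, 235, 241, 240, 240, 241, 240, 212, 130, 62, 48, 48, 54, 52, 51, 49, 49, 47, 48, 53, 48, 52, 52, 48, 48, 54, 51, 52, 49]
160 [(376, 624, 116), (379, 627, 118), (382, 630, 116), (385, 636, 101), (388, 640, 100), (391, 643, 100), (394, 646, 100), (397, 649, 100), (400, 652, 101), (403, 655, 101), (406, 659, 101), (409, 6
[... 405 characters left out ...]
117), (379, 629, 117), (382, 632, 116), (385, 638, 102), (388, 642, 101), (391, 645, 100), (394, 649, 99), (397, 652, 100), (400, 655, 101), (403, 658, 102), (406, 662, 101), (409, 664, 103), (412, 663, 118), (415, 664, 123), (418, 667, 124), (421, 670, 124), (424, 673, 125), (427, 685, 100), (430, 688, 102), (433, 691, 101), (436, 694, 101), (439, 698, 100), (442, 705, 92), (445, 705, 100), (448, 705, 108), (451, 705, 114), (454, 708, 115), (457, 711, 114), (460, 769, 2), (463, 774, 1), (466, 778, 0), (469, 783, 0), (472, 787, 1), (475, 791, 1), (478, 796, 0)]
blueR 504.9935178553575 -177.8015580540606
blueF 634.0207577521422 -177.8588482989482
stopline 709.2425835602105 -178.54157391801215
```

View pics/w2c.png

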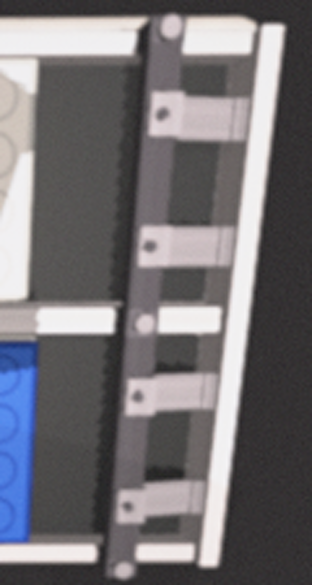

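```bash
python3 - <<'E'
from h import *
f=np.load("w2.npz");p,T=f["p"],f["T"]
g=cv2.cvtColor(p,cv2.COLOR_BGR2GRAY).astype(float)
pt=[]
for r in list(range(60,130))+list(range(155,225)):
    row=g[r,440:485]; i=np.where((row[:-1]<170)&(row[1:]>=170))[0]
    if len(i): j=i[-1];pt.append((440+j+(170-row[j])/(row[j+1]-row[j]),r))
w=wray(T,pt,.1145)[:,:2]
vx,vy,x0,y0=cv2.fitLine((w*1000).astype(np.float32),cv2.DIST_HUBER,0,.01,.01).ravel()
print("stop line dir",np.degrees(np.arctan2(-vx,vy)),"pt",x0,y0)
hsv=cv2.cvtColor(p,cv2.COLOR_BGR2HSV);m=cv2.inRange(hsv,(105,120,60),(130,255,255));m[240:]=0
# blue side edges: rows first/last by column ; front/back by row
for nm,pts in [("right side",[(c,np.where(m[:,c])[0].max()+.5) for c in range(268,378)]),
 ("front",[(np.where(m[r,:400])[0].max()+.5,r) for r in range(160,222)]),("rear",[(np.where(m[r])[0].min()-.5,r) for r in range(160,222)])]:
    l=cv2.fitLine((wray(T,pts,.1165)[:,:2]*1000).astype(np.float32),cv2.DIST_HUBER,0,.01,.01).ravel();print(nm,np.degrees(np.arctan2(l[1],l[0])),l[2:])
E
```

```text
stop line dir -162.4261 pt 710.16675 89.022675
right side 17.342133 [614.5773  -33.42356]
front -71.87388 [655.30554   23.120821]
rear -72.04921 [534.93097 -13.86985]
```

Yaw is about 17.5° and the plate centre about (0.596, 0.005). The bar front at 663 and the stop at 705 (along the bay, mm) agree with each other. The travel left is about 71 mm. I'll descend to just above the lid.

Request:
play_rows(
  increments=[
    {"tx": 0, "ty": -0.4, "tz": -2.0, "wx": 0, "wy": 0, "wz": 0, "fingers": 0},
    {"tx": 0, "ty": 0, "tz": -3.0, "wx": 0, "wy": 0, "wz": 0, "fingers": 0},
    {"tx": 0, "ty": 0, "tz": -3.0, "wx": 0, "wy": 0, "wz": 0, "fingers": 0},
    {"tx": 0, "ty": 0, "tz": -3.0, "wx": 0, "wy": 0, "wz": 0, "fingers": 0},
    {"tx": 0, "ty": 0, "tz": -2.0, "wx": 0, "wy": 0, "wz": 0, "fingers": 0},
    {"tx": 0, "ty": 0, "tz": -1.0, "wx": 0, "wy": 0, "wz": 0, "fingers": 0},
    {"tx": 0, "ty": 0, "tz": -0.5, "wx": 0, "wy": 0, "wz": 0, "fingers": 0},
    {"tx": 0, "ty": 0, "tz": 0, "wx": 0, "wy": 0, "wz": 0, "fingers": 0},
    {"tx": 0, "ty": 0, "tz": 0, "wx": 0, "wy": 0, "wz": 0, "fingers": 0},
  ],
)

```text
time: 2.62
position: [0.5951, 0.0069, 0.1456]
tcp_rot: [3.139, 0.001, 1.876]
contact_force: [-0.2, -0.2, -0.2]
gripper_width: 0.0001
```

Request:
play_rows(
  increments=[
    {"tx": 0, "ty": -0.1, "tz": -0.4, "wx": 0, "wy": 0, "wz": 0, "fingers": 0},
    {"tx": 0, "ty": 0, "tz": -0.2, "wx": 0, "wy": 0, "wz": 0, "fingers": 0},
    {"tx": 0, "ty": 0, "tz": -0.1, "wx": 0, "wy": 0, "wz": 0, "fingers": 0},
    {"tx": 0, "ty": 0, "tz": 0, "wx": 0, "wy": 0, "wz": 0, "fingers": 0},
  ],
)

```text
time: 2.95
position: [0.5949, 0.0053, 0.1385]
tcp_rot: [3.14, 0.0, 1.875]
contact_force: [-1.8, 0.3, 6.7]
gripper_width: -0.0001
```

Request:
play_rows(
  increments=[
    {"tx": 0, "ty": 0, "tz": -0.1, "wx": 0, "wy": 0, "wz": 0, "fingers": 0},
    {"tx": 0, "ty": 0, "tz": 0, "wx": 0, "wy": 0, "wz": 0, "fingers": 0},
  ],
)

```text
time: 3.12
position: [0.5951, 0.0053, 0.1378]
tcp_rot: [3.139, 0.001, 1.875]
contact_force: [-0.7, 0.1, 7.4]
gripper_width: -0.0
```

Request:
play_rows(
  increments=[
    {"tx": 0, "ty": 0, "tz": -0.1, "wx": 0, "wy": 0, "wz": 0, "fingers": 0},
    {"tx": 0, "ty": 0, "tz": 0, "wx": 0, "wy": 0, "wz": 0, "fingers": 0},
  ],
)

```text
time: 3.28
position: [0.5952, 0.0053, 0.1371]
tcp_rot: [3.139, 0.001, 1.875]
contact_force: [-1.8, -0.5, 8.3]
gripper_width: -0.0003
```

The lid was met at TCP z 0.1385, as expected. I'll press further.

Request:
play_rows(
  increments=[
    {"tx": 0, "ty": 0, "tz": -0.1, "wx": 0, "wy": 0, "wz": 0, "fingers": 0},
    {"tx": 0, "ty": 0, "tz": -0.1, "wx": 0, "wy": 0, "wz": 0, "fingers": 0},
    {"tx": 0, "ty": 0, "tz": 0, "wx": 0, "wy": 0, "wz": 0, "fingers": 0},
    {"tx": 0, "ty": 0, "tz": 0, "wx": 0, "wy": 0, "wz": 0, "fingers": 0},
  ],
)

```text
time: 3.62
position: [0.5953, 0.0053, 0.1355]
tcp_rot: [3.139, 0.001, 1.875]
contact_force: [-1.7, 0.5, 8.6]
gripper_width: 0.0001
```

Request:
play_rows(
  increments=[
    {"tx": 0, "ty": 0, "tz": -0.1, "wx": 0, "wy": 0, "wz": 0, "fingers": 0},
    {"tx": 0, "ty": 0, "tz": -0.03, "wx": 0, "wy": 0, "wz": 0, "fingers": 0},
    {"tx": 0, "ty": 0, "tz": 0, "wx": 0, "wy": 0, "wz": 0, "fingers": 0},
    {"tx": 0, "ty": 0, "tz": 0, "wx": 0, "wy": 0, "wz": 0, "fingers": 0},
  ],
)

```text
time: 3.95
position: [0.5954, 0.0053, 0.1346]
tcp_rot: [3.138, 0.001, 1.875]
contact_force: [-2.6, 0.5, 11.6]
gripper_width: -0.0001
```

It is pressed about 3.9 mm with roughly 11 N. I'll slide the first 24 mm, staying short of the bar.

Request:
play_rows(
  increments=[
    {"tx": 0.19, "ty": 0.06, "tz": 0, "wx": 0, "wy": 0, "wz": 0, "fingers": 0},
    {"tx": 0.38, "ty": 0.12, "tz": 0, "wx": 0, "wy": 0, "wz": 0, "fingers": 0},
    {"tx": 0.38, "ty": 0.12, "tz": 0, "wx": 0, "wy": 0, "wz": 0, "fingers": 0},
    {"tx": 0.38, "ty": 0.12, "tz": 0, "wx": 0, "wy": 0, "wz": 0, "fingers": 0},
    {"tx": 0.38, "ty": 0.12, "tz": 0, "wx": 0, "wy": 0, "wz": 0, "fingers": 0},
    {"tx": 0.38, "ty": 0.12, "tz": 0, "wx": 0, "wy": 0, "wz": 0, "fingers": 0},
    {"tx": 0.19, "ty": 0.06, "tz": 0, "wx": 0, "wy": 0, "wz": 0, "fingers": 0},
    {"tx": 0, "ty": 0, "tz": 0, "wx": 0, "wy": 0, "wz": 0, "fingers": 0},
    {"tx": 0, "ty": 0, "tz": 0, "wx": 0, "wy": 0, "wz": 0, "fingers": 0},
  ],
)

```text
time: 4.7
position: [0.6189, 0.0124, 0.1347]
tcp_rot: [3.137, 0.002, 1.875]
contact_force: [-2.0, -0.3, 10.0]
gripper_width: -0.0001
```

```bash
cat >> h.py <<'E'
def look(n):
    s,p,d,T=wrist(n)
    print(s["time"],s["position"],s["contact_force"])
    a=np.radians(17.5);ex=np.array([np.cos(a),np.sin(a)])
    c=camera_params("wrist")
    X=wcloud(T,d);hsv=cv2.cvtColor(p,cv2.COLOR_BGR2HSV);m=cv2.inRange(hsv,(105,120,50),(130,255,255))
    m[(X[...,2]<.1)|(X[...,2]>.13)]=0;m=cv2.morphologyEx(m,cv2.MORPH_OPEN,np.ones((3,3)))
    v,u=np.where(m>0);w=wray(T,np.c_[u,v],.1125)[:,:2]
    print("ex range",np.percentile(w@ex,[.5,99.5])*1000,"z med",np.median(X[m>0][:,2]))
E
python3 -c "
from h import *
look('w3')"
```

```text
4.7 [0.61887428 0.01244528 0.13470665] [-2.01195134 -0.33552767  9.99515451]
ex range [531.99138858 656.2465014 ] z med 0.11339157086754004
```

View pics/w3.png

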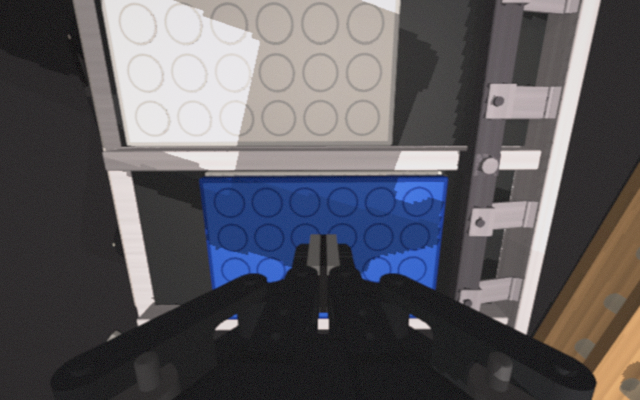

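The plate moved with the fingers: its front is at about 657, its lid at z 0.113, and it lies flat at columns 205–447. I'll continue under the bar.

Request:
play_rows(
  increments=[
    {"tx": 0.19, "ty": 0.06, "tz": -0.05, "wx": 0, "wy": 0, "wz": 0, "fingers": 0},
    {"tx": 0.29, "ty": 0.09, "tz": 0, "wx": 0, "wy": 0, "wz": 0, "fingers": 0},
    {"tx": 0.29, "ty": 0.09, "tz": 0, "wx": 0, "wy": 0, "wz": 0, "fingers": 0},
    {"tx": 0.29, "ty": 0.09, "tz": 0, "wx": 0, "wy": 0, "wz": 0, "fingers": 0},
    {"tx": 0.29, "ty": 0.09, "tz": 0, "wx": 0, "wy": 0, "wz": 0, "fingers": 0},
    {"tx": 0.29, "ty": 0.09, "tz": 0, "wx": 0, "wy": 0, "wz": 0, "fingers": 0},
    {"tx": 0.29, "ty": 0.09, "tz": 0, "wx": 0, "wy": 0, "wz": 0, "fingers": 0},
    {"tx": 0, "ty": 0, "tz": 0, "wx": 0, "wy": 0, "wz": 0, "fingers": 0},
  ],
)

```text
time: 5.42
position: [0.6383, 0.0184, 0.1345]
tcp_rot: [3.137, 0.002, 1.876]
contact_force: [-1.1, 0.0, 10.0]
gripper_width: -0.0002
```

```bash
python3 -c "
from h import *
look('w4')"
```

```text
5.4167 [0.63833752 0.01844091 0.13454715] [-1.05191780e+00  8.03131584e-03  1.00215143e+01]
ex range [552.34278516 663.78944093] z med 0.11324985775924426
```

View pics/w4.png

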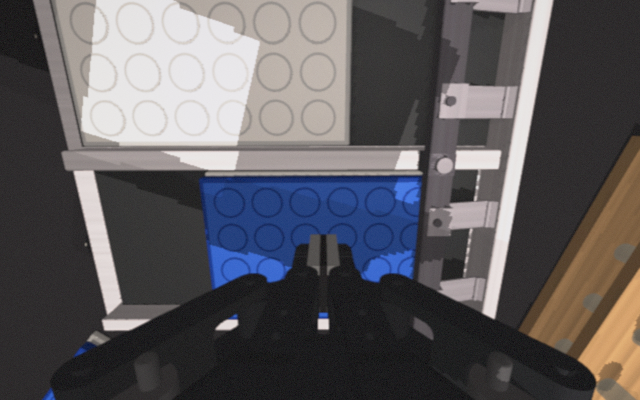

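The plate's front has passed under the bar edge at about column 423, and the rear moved 20 mm with the fingers, so there is no slip. About 26 mm remains.

Request:
play_rows(
  increments=[
    {"tx": 0.19, "ty": 0.06, "tz": -0.05, "wx": 0, "wy": 0, "wz": 0, "fingers": 0},
    {"tx": 0.29, "ty": 0.09, "tz": -0.03, "wx": 0, "wy": 0, "wz": 0, "fingers": 0},
    {"tx": 0.29, "ty": 0.09, "tz": 0, "wx": 0, "wy": 0, "wz": 0, "fingers": 0},
    {"tx": 0.29, "ty": 0.09, "tz": 0, "wx": 0, "wy": 0, "wz": 0, "fingers": 0},
    {"tx": 0.29, "ty": 0.09, "tz": 0, "wx": 0, "wy": 0, "wz": 0, "fingers": 0},
    {"tx": 0.29, "ty": 0.09, "tz": 0, "wx": 0, "wy": 0, "wz": 0, "fingers": 0},
    {"tx": 0.29, "ty": 0.09, "tz": 0, "wx": 0, "wy": 0, "wz": 0, "fingers": 0},
    {"tx": 0, "ty": 0, "tz": 0, "wx": 0, "wy": 0, "wz": 0, "fingers": 0},
    {"tx": 0, "ty": 0, "tz": 0, "wx": 0, "wy": 0, "wz": 0, "fingers": 0},
  ],
)

```text
time: 6.22
position: [0.657, 0.0242, 0.1345]
tcp_rot: [3.137, 0.002, 1.876]
contact_force: [-2.9, -0.5, 13.7]
gripper_width: 0.0001
```

```bash
python3 -c "
from h import *
look('w5')"
```

```text
6.2167 [0.65702985 0.0242019  0.13450122] [-2.93857262 -0.46133412 13.70066859]
ex range [571.85273538 695.89008134] z med 0.1132326141994782
```

The rear is at 571.9, still following, and about 7 mm remains. I'll creep to the stop watching the push force.

Request:
play_rows(
  increments=[
    {"tx": 0.19, "ty": 0.06, "tz": -0.03, "wx": 0, "wy": 0, "wz": 0, "fingers": 0},
    {"tx": 0.19, "ty": 0.06, "tz": -0.02, "wx": 0, "wy": 0, "wz": 0, "fingers": 0},
    {"tx": 0.1, "ty": 0.03, "tz": 0, "wx": 0, "wy": 0, "wz": 0, "fingers": 0},
    {"tx": 0, "ty": 0, "tz": 0, "wx": 0, "wy": 0, "wz": 0, "fingers": 0},
  ],
)

```text
time: 6.6
position: [0.6617, 0.0256, 0.1345]
tcp_rot: [3.137, 0.002, 1.876]
contact_force: [-3.9, -0.6, 15.5]
gripper_width: -0.0002
```

Request:
play_rows(
  increments=[
    {"tx": 0.1, "ty": 0.03, "tz": 0, "wx": 0, "wy": 0, "wz": 0, "fingers": 0},
    {"tx": 0.1, "ty": 0.03, "tz": 0, "wx": 0, "wy": 0, "wz": 0, "fingers": 0},
    {"tx": 0, "ty": 0, "tz": 0, "wx": 0, "wy": 0, "wz": 0, "fingers": 0},
  ],
)

```text
time: 6.85
position: [0.6635, 0.0261, 0.1345]
tcp_rot: [3.138, 0.002, 1.876]
contact_force: [-5.9, -1.5, 17.2]
gripper_width: 0.0002
```

```bash
python3 -c "
from h import *
look('w6')"
```

```text
6.85 [0.66347902 0.02611424 0.13445784] [-5.91410252 -1.51713364 17.18084458]
ex range [578.44271237 702.58833113] z med 0.11318770240724155
```

View pics/w6.png

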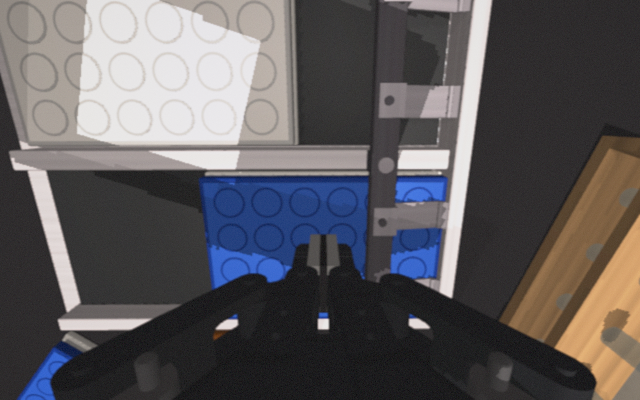

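The force along x is rising (−5.9 N). The plate's front edge (column 446) is almost on the white stop (about 447). I'll push a little more to confirm contact.

Request:
play_rows(
  increments=[
    {"tx": 0.1, "ty": 0.03, "tz": 0, "wx": 0, "wy": 0, "wz": 0, "fingers": 0},
    {"tx": 0.1, "ty": 0.03, "tz": 0, "wx": 0, "wy": 0, "wz": 0, "fingers": 0},
    {"tx": 0, "ty": 0, "tz": 0, "wx": 0, "wy": 0, "wz": 0, "fingers": 0},
  ],
)

```text
time: 7.15
position: [0.6646, 0.0265, 0.1345]
tcp_rot: [3.14, 0.002, 1.876]
contact_force: [-6.3, -2.7, 17.4]
gripper_width: -0.0001
```

```bash
python3 -c "
from h import *
look('w7')"
```

```text
7.15 [0.6645906  0.02645678 0.13445001] [-6.31736978 -2.6825268  17.44022543]
ex range [578.41090555 702.54619249] z med 0.11318807859089422
```

The plate no longer moved (rear 578.4 in both readings) while the fingers went 1.1 mm further, so it is on the stop. I'll release straight up.

Request:
play_rows(
  increments=[
    {"tx": 0, "ty": 0, "tz": 0.2, "wx": 0, "wy": 0, "wz": 0, "fingers": 0},
    {"tx": 0, "ty": 0, "tz": 0.3, "wx": 0, "wy": 0, "wz": 0, "fingers": 0},
    {"tx": 0, "ty": 0, "tz": 1.0, "wx": 0, "wy": 0, "wz": 0, "fingers": 0},
    {"tx": 0, "ty": 0, "tz": 2.5, "wx": 0, "wy": 0, "wz": 0, "fingers": 0},
    {"tx": 0, "ty": 0, "tz": 3.0, "wx": 0, "wy": 0, "wz": 0, "fingers": 0},
    {"tx": 0, "ty": 0, "tz": 3.0, "wx": 0, "wy": 0, "wz": 0, "fingers": 0},
    {"tx": 0, "ty": 0, "tz": 3.0, "wx": 0, "wy": 0, "wz": 0, "fingers": 0},
    {"tx": 0, "ty": 0, "tz": 1.0, "wx": 0, "wy": 0, "wz": 0, "fingers": 0},
    {"tx": 0, "ty": 0, "tz": 0, "wx": 0, "wy": 0, "wz": 0, "fingers": 0},
    {"tx": 0, "ty": 0, "tz": 0, "wx": 0, "wy": 0, "wz": 0, "fingers": 0},
  ],
)

```text
time: 8.03
position: [0.6645, 0.0273, 0.2698]
tcp_rot: [-3.141, -0.0, 1.876]
contact_force: [0.1, 0.1, -0.4]
gripper_width: -0.0002
```

```bash
python3 -c "
from h import *
look('w8')
f=np.load('w8.npz');p,d,T=f['p'],f['d'],f['T']
X=wcloud(T,d);a=np.radians(17.5);ex=np.array([np.cos(a),np.sin(a)])
for r in range(150,230,12):
  print(r,[(c,round(float(X[r,c,:2]@ex)*1000),round(float(X[r,c,2])*1000)) for c in range(225,410,8)])
"
```

```text
8.0333 [0.66452059 0.02733862 0.26983416] [ 0.08977373  0.12708778 -0.40061501]
ex range [577.63643474 702.15019816] z med 0.11527477972715783
150 [(225, 544, 98), (233, 552, 99), (241, 560, 98), (249, 568, 99), (257, 577, 105), (265, 585, 104), (273, 593, 104), (281, 601, 103), (289, 609, 104), (297, 616, 104), (305, 624, 105), (313, 632, 104), (321, 640, 103), (329, 648, 102), (337, 656, 105), (345, 662, 121), (353, 669, 125), (361, 679, 104), (369, 686, 108), (377, 694, 109), (385, 702, 109), (393, 708, 114), (401, 746, 2), (409, 756, 1)]
162 [(225, 543, 98), (233, 551, 99), (241, 559, 100), (249, 567, 99), (257, 579, 114), (265, 587, 115), (273, 594, 116), (281, 602, 115), (289, 610, 117), (297, 617, 115), (305, 625, 116), (313, 632, 115), (321, 640, 116), (329, 648, 115), (337, 655, 115), (345, 662, 123), (353, 669, 125), (361, 678, 115), (369, 686, 115), (377, 693, 115), (385, 701, 115), (393, 709, 115), (401, 747, -1), (409, 758, 1)]
174 [(225, 542, 99), (233, 550, 99), (241, 558, 99), (249, 566, 99), (257, 578, 116), (265, 586, 115), (273, 594, 116), (281, 602, 116), (289, 60
[... 1178 characters left out ...]
, 592, 115), (281, 600, 115), (289, 608, 116), (297, 616, 116), (305, 624, 115), (313, 632, 115), (321, 640, 115), (329, 648, 114), (337, 656, 115), (345, 663, 123), (353, 671, 125), (361, 679, 117), (369, 687, 118), (377, 695, 116), (385, 702, 120), (393, 712, 115), (401, 752, 0), (409, 763, 1)]
222 [(225, 537, 98), (233, 546, 100), (241, 554, 98), (249, 563, 99), (257, 571, 99), (265, 583, 115), (273, 591, 115), (281, 599, 114), (289, 608, 115), (297, 615, 114), (305, 624, 116), (313, 632, 116), (321, 640, 115), (329, 648, 114), (337, 656, 115), (345, 663, 125), (353, 671, 125), (361, 680, 115), (369, 688, 115), (377, 696, 115), (385, 704, 115), (393, 741, 3), (401, 753, 0), (409, 764, 1)]
```

View pics/w8.png

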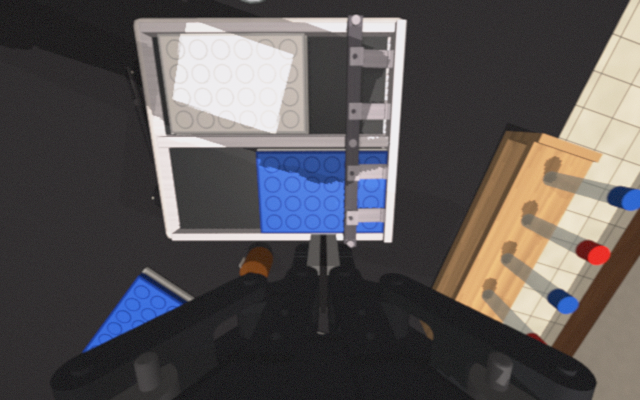

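The plate sits against the stop (columns 258–388), the lid is level at about 115 mm under the bar, and the white plate is in its place. I'm handing in.

```bash
python3 -c "
from cell import *
print(close_job())"
```

```text
the job is handed in; nothing more can be done
None
```

I seated the blue-lidded plate in the shaker's right bay, fully home against the end stop, and handed the job in at about 8 s. No verdict was reported.

- **Method:** With the fingers shut, I pressed the lid about 3.9 mm down with 10–17 N. I slid the plate 71 mm under the bar and leaf springs, then let go straight up.
- **At the stop:** The last 1.1 mm of finger travel left the plate where it was, so it was on the stop. The sideways force rose to about 7 N.
- **After release:** The plate's front edge sits at the stop. The lid is flat at z ≈ 115 mm, about 1–2 mm below its free height, and the rear edge moved less than 1 mm.
- **Other things:** In the last wrist picture the white plate is where it stood, but I only judged that by eye. I did not measure the other things again. The fingers touched nothing but the blue lid, and the wrist force was near zero at the end.
- **Disagreements:** The first play_rows call was refused before anything moved; I then filled in every key. The early camera estimates of the plate's centre differed by about 4 mm, which the wrist view settled.

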